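# Hang the paint mug on the hook stand

### The job

Lift the red paint mug out of the wooden caddy, stand it upright in the middle of the cork mat and let go of it, then take hold of it afresh and hang it by its handle on the brass hook. Leave it hanging still, and leave the paint bottles and the jar where they are.

Things in the scene. Friction and masses are not known exactly. Their poses are not given: they have to be found in the camera images.
- mug: red cylinder 60 mm in diameter, dark foot, flat steel lid (closed), 120 mm high, 0.3 kg. Origin: centre of underside, z up its axis. Black handle loop in its x-z plane on the -x side, 12 mm thick in y: upright grip bar x -65 to -55, z 19 to 109 mm; struts to the body at z 19 to 29 and 99 to 109. Opening x -55 to -30, z 29 to 99 mm. Starts upright in the caddy's front pocket
- mug_loop (a point): centre of the opening of the mug's handle, at (-42.5, 0, 64) mm in the mug's frame; axes as the mug's
- caddy: fixed light wooden caddy 176 x 88 mm (x, y), 128 mm high, floor 8 mm. Origin: centre of underside; -x side faces the robot. Mug pocket centred at x = -40 mm, 76 mm wide; side walls from x = -70 mm back, as high as the mug's lid, keep fingers off its body; front open for the handle above a 22 mm high lip at x -88 to -82. Rear pocket (x = +43) holds the blue bottle
- mat: fixed round cork mat, 120 mm in diameter, 6 mm thick; origin: centre of its underside
- stand: fixed hook stand, on the other side (left or right) from the caddy. Origin: on the table under the middle of the hook arm. Base plate 150 x 110 x 12 mm centred at x = +25 mm. Brass post 16 mm in diameter at x = +70, 200 mm high. From its top a level round brass arm, 8 mm in diameter, centre 200 mm high, runs towards -x to x = -55, then turns up 20 mm to the tip
- hook_arm (a point): centre line of the hook's level arm at its middle, (0, 0, 200) mm in the stand's frame; axes as the stand's: the arm runs along x, its free end towards -x
- hook_tip (a point): upturned end of the hook, (-62, 0, 220) mm in the stand's frame (a ball end of 4 mm radius is centred here)
- bottle_blue: bystander: blue paint bottle, 54 mm in diameter, 105 mm high, in the caddy's rear pocket; origin: centre of its underside
- jar_yellow: bystander: yellow paint jar, 60 mm in diameter, 75 mm high; origin: centre of its underside
- bottle_green: bystander: green paint bottle, 50 mm in diameter, 110 mm high; origin: centre of its underside
Things that resemble listed ones, but are neither listed nor needed, are in the scene too. Leave any green look-alike of the mug alone.

How it is judged:
On the way:
1. the mug stands upright, wholly on the cork mat (centres within 30 mm), and the fingers have let go of it (horizontal distance between mug and mat below 0.03 m and height (world z) of mug below 0.01 m and angle between mug's own z axis and vertical below 0.06 rad and contact force between the fingers and mug below 0.1 N and linear speed of mug below 0.02 m/s), for 0.2 s.
At the end, for the whole second after the job is handed in: The mug hangs still by its handle on the hook arm: handle opening centre 52 mm before to 58 mm past the arm's middle, within 32 mm sideways, 50 below to 8 mm above; lid end up (lean under 72 deg), underside over 50 mm high, weight on stand, released, under 40 mm/s and 0.4 rad/s (x of mug_loop in the frame of stand between -0.052 and 0.058 m and y of mug_loop in the frame of stand between -0.032 and 0.032 m and z of mug_loop in the frame of stand between 0.15 and 0.208 m and angle between mug's own z axis and vertical below 1.25 rad and height (world z) of mug above 0.05 m and contact force between mug and stand above 1 N and contact force between the fingers and mug below 0.1 N and linear speed of mug below 0.04 m/s and angular speed of mug below 0.4 rad/s); the robot touches nothing.
It fails at once if a bystander bottle or jar is shifted by more than 30 mm (distance of any of bottle_blue, jar_yellow, bottle_green from where it was at the start of the episode above 0.03 m).
It fails at once if a paint bottle or the jar is tipped over (angle between any of bottle_blue, jar_yellow, bottle_green's own z axis and vertical above 0.5 rad).
It also fails if it takes over 64 s, if anything falls off the work surface, if the arm or the gripper's body presses on something with over 40 N, if the wrist force passes 120 N, or if a joint passes its speed limit or range.

### The arm

A 6-joint arm with a two-finger parallel gripper is mounted at the origin on the work surface. World frame = base frame: x ahead of the robot, y to its left, z up, the work surface at z = 0. Lengths are in m, angles in rad, forces in N, time in s.
With the tool pointing down it reaches from about 0.35 to 0.775 m from the base axis. Payload 5.5 kg.
Tool frame: the origin (TCP) lies midway between the tips of the shut fingers; the grasp point (between the pads) lies grip_point_offset behind it (grip_point_offset is the distance from the TCP to the grasp point, in m); z points along the fingers, y is the direction in which the jaws open and shut (so a half turn about z gives the same grasp; the last joint's range is limited). The gripper opens to 85 mm and grips with 20 to 120 N. Pads are 22 mm wide; open, the fingers measure 114 mm over their backs; the gripper's body (76 mm by 85 mm) begins 54 mm behind the grasp point. The pads swing forward as they close: fully open they stand 13 mm farther back than shut.
Start: joints at [-1.293, 0.313, 0.046, 1.304, 0, 1.431], TCP at [0.233, -0.526, 0.207] pointing down, gripper open.
Joint ranges: [-2.76, 2.76], [-0.86, 1.69], [-1.03, 1.26], [-2.2, 2.34], [-1.47, 1.5], [-3.14, 3.14]. Speed limits (rad/s): [2.57, 2.57, 3.14, 3.14, 3.14, 3.14].

### API

Orientations are given as a unit quaternion [w, x, y, z].
In Python, from workcell import * gives the robot as it stands.
- The arm moves only by the tool send_rows, never from a script. Its argument "series" is one flat list of numbers, 7 for each row, row after row: the shift along the tool's x, y, z in cm, then the turn, a rotation vector about the tool's x, y, z in degrees, then the opening, from 0 (shut) to 1 (fully open). A call has 1 to 10 rows; each row is the pose to reach, as a shift and turn from the pose commanded when the call began, along the tool's axes at that moment; what a row does not reach only later rows make up. A row lasts 1/12 s, in which the tool goes at most 41.7 mm and 7.16 degrees, less where a joint would pass 70% of its speed; a pose out of reach is approached as far as the arm can. A call with a gripper value outside its range is refused whole. The fingers move at their own pace and stop on an object; "newtons" is the grip in N (left out, the last holds). Time passes only in rows, so rows that repeat a pose let the fingers close. It gives the time, the measured TCP pose, the force and the opening at its end, in the units of the state.
- get_state(): the state, without advancing time (a new reading comes with each control period).
- read_camera(name): name is "scene" or "side" or "wrist"; returns the picture (384x512x3 uint8, blue, green, red); there is no depth.
- camera_info(name): a dict with "K" (3x3 intrinsics, pixels), "xyz" and "attitude" of the camera in the world. Camera axes: x right, y down, z forward; pixel columns grow to the right and rows downward; lengths in m; the calibration is good to about 2 mm. A picture is of the moment at which its call begins: read the wrist's pose just before it. camera_info takes no time and is no camera call; for the wrist camera it gives the pose at the moment of the call.
- hand_in(): hands the job in, once; it reports no verdict.
Trained networks look in the newest picture that a camera, given by its name, has taken for a name from the list of things; names that differ only in an ending like _2 or _b are one class to them, and where a whole thing is asked for, a point or a joint stands for the part that bears it (a point fixed in the world has none). Each returns a list of dicts, best first, with "p" (0 to 1); they miss things now and then, are a little off and sometimes report something else, mostly with a low value. They report only what shows in the picture. A call takes as long as a camera call. They do not tell look-alikes from the thing itself.
- silhouettes(camera, label): "pixels" (384x512 bool, what is visible of it) and "box" ([left, top, width, height] in pixels, round what is visible of it).
The state is a dict: "clock": time; "joint_pos": joint angles; "qvel": joint speeds; "tau": joint torques, N m; "tcp_pos": TCP position; "orientation": TCP orientation; "wrist_force": force on the tool from outside, world axes, zero at the start; "ft_torque": the same for the moment, N m; "finger_gap": finger opening in m.
Only numpy, scipy, OpenCV 4.12 (cv2) and the standard library are available. Lean on these libraries where they do the work, as an engineer would, in place of code of your own. Each camera call takes 0.05 s, during which the arm holds its last target. There are 200 camera calls.

## Working session

There is one attempt and no reset: what is moved stays moved. The work goes in short steps, Python scripts to look and compute and a tool call to move; the robot and the scene stay as the last step left them, time stands still between calls to the robot, and variables do not carry over. Pictures are saved under pics/ and viewed, about 8 in all and at most 12, crops included, and the job is handed in when it is done.

Besides the shell and the picture viewer there is one more tool, called as name(argument=value, ...), one argument or row to a line, values as JSON. send_rows: Moves the arm, as the interface text tells. Its arguments: {"type":"object","properties":{"series":{"type":"array"},"newtons":{"type":"number"}},"required":["series"]}

```bash
mkdir -p pics; ls; python3 - <<'E'
from workcell import *
import cv2,numpy as np
s=get_state(); print({k:np.round(v,3).tolist() for k,v in s.items()})
try: print(grip_point_offset)
except Exception as e: print(e)
ims=[]
for c in("scene","side","wrist"):
    i=camera_info(c); print(c,np.round(i["K"],1).tolist(),i["xyz"],i["attitude"])
    ims.append(read_camera(c))
cv2.imwrite("pics/a.png",ims[0]);cv2.imwrite("pics/b.png",ims[1])
for c in("scene","side"):
  for l in("mug","caddy","mat","stand","bottle_blue","jar_yellow","bottle_green"):
    print(c,l,[(round(d["p"],2),d["box"]) for d in silhouettes(c,l)])
E
```

```text
pics
{'clock': 0.0, 'joint_pos': [-1.293, 0.314, 0.045, 1.304, 0.0, 1.431], 'qvel': [0.001, 0.002, 0.001, 0.0, 0.0, 0.001], 'tau': [-0.0, -48.063, 29.853, 0.019, -0.0, -0.0], 'tcp_pos': [0.233, -0.525, 0.206], 'orientation': [-0.001, 0.978, 0.207, -0.0], 'wrist_force': [0.152, -0.874, -0.367], 'ft_torque': [0.035, 0.063, -0.02], 'finger_gap': 0.086}
0.0187
scene [[451.0, 0.0, 256.8], [0.0, 451.0, 189.1], [0.0, 0.0, 1.0]] [ 1.13084725 -0.62272001  0.86951406] [-0.40081607  0.85473632  0.29950397 -0.13809301]
side [[454.0, 0.0, 251.6], [0.0, 454.0, 184.2], [0.0, 0.0, 1.0]] [0.36660177 0.93118006 0.72358231] [ 0.06444209 -0.12363248  0.87347126 -0.46648707]
wrist [[291.0, 0.0, 256.8], [0.0, 291.0, 187.1], [0.0, 0.0, 1.0]] [ 0.30050348 -0.49628278  0.37296773] [ 0.12213759  0.82936274 -0.53929246 -0.08002191]
scene mug [(0.71, [276.2, 143.1, 26.3, 41.2]), (0.58, [323.1, 130.5, 28.6, 41.3])]
scene caddy [(0.7, [271.4, 143.6, 64.3, 71.0])]
scene mat [(0.6, [193.8, 216.3, 39.6, 30.8])]
scene stand [(0.55, [111.1, 218.9, 77.7, 129.4])]
scene bottle_blue []
scene jar_yellow [(0.57, [255.0, 249.7, 23.6, 37.6])]
scene bottle_green [(0.66, [278.3, 215.1, 23.1, 43.8])]
side mug [(0.79, [170.5, 290.8, 51.6, 71.5]), (0.24, [206.2, 232.3, 16.9, 46.1])]
side caddy [(0.95, [185.5, 211.8, 89.0, 97.5]), (0.47, [275.6, 193.0, 46.9, 29.2])]
side mat [(0.64, [277.3, 194.5, 43.6, 27.7])]
side stand [(0.86, [273.9, 93.9, 56.2, 79.1])]
side bottle_blue [(0.57, [206.8, 232.3, 15.5, 41.9])]
side jar_yellow [(0.96, [221.5, 166.7, 22.6, 32.6]), (0.51, [268.7, 94.1, 61.1, 80.2])]
side bottle_green [(0.77, [209.5, 177.1, 20.5, 42.6])]
```

View pics/a.png

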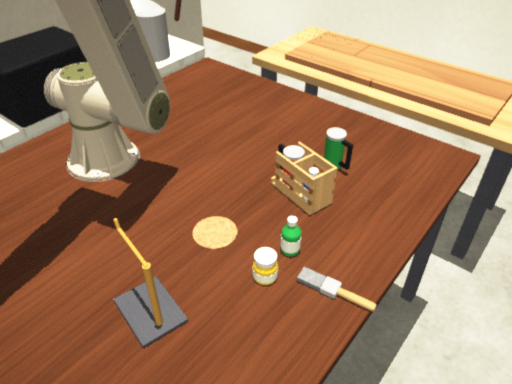

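View pics/b.png

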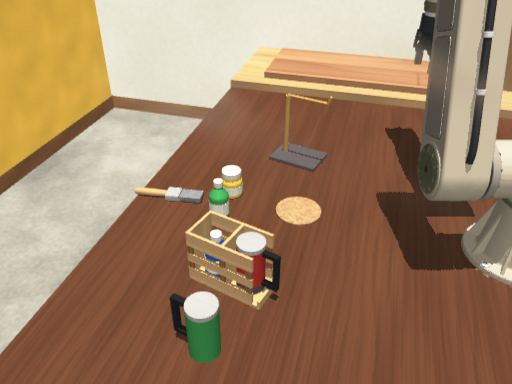

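Scene view: the caddy is at about (303,177), with the red mug's lid at (293,152). The mat is at (215,232). The stand's hook tip is at (116,220) and its post top at (148,266). The green look-alike is at (337,148). The side view agrees with this. I'll zoom in next for the key points.

```bash
cat > h.py <<'E'
from workcell import *
import cv2,numpy as np
from scipy.spatial.transform import Rotation as R
from scipy.optimize import least_squares
def rot(q): return R.from_quat([q[1],q[2],q[3],q[0]])
def proj(i,P):
    p=rot(i["attitude"]).inv().apply(np.atleast_2d(P)-i["xyz"]); u=p@np.array(i["K"]).T; return u[:,:2]/u[:,2:]
def onplane(i,uv,z):
    d=rot(i["attitude"]).apply(np.linalg.solve(i["K"],[uv[0],uv[1],1])); return i["xyz"]+d*(z-i["xyz"][2])/d[2]
def place(p,P): # p=x,y,yaw
    return R.from_euler('z',p[2]).apply(np.atleast_2d(P))+[p[0],p[1],0]
def fit(obs,p0): # obs: list (info, localpt, uv)
    f=lambda p: np.concatenate([(proj(i,place(p,P))[0]-uv) for i,P,uv in obs])
    r=least_squares(f,p0,loss='soft_l1'); return r.x,np.round(f(r.x).reshape(-1,2),1)
E
python3 - <<'E'
from h import *
a,b=cv2.imread("pics/a.png"),cv2.imread("pics/b.png")
def t(im,x,y,s,w=400,h=300): 
    return cv2.resize(im[y:y+h//s,x:x+w//s],(w,h),interpolation=cv2.INTER_CUBIC)
o=np.vstack([np.hstack([t(a,260,140,4),t(b,180,208,4)]),np.hstack([t(a,90,210,2),t(b,250,85,4)])])
cv2.imwrite("pics/c.png",o)
for c,l in(("scene","mat"),("side","mat"),("scene","jar_yellow"),("side","jar_yellow"),("scene","bottle_green"),("side","bottle_green")):
    cam=silhouettes(c,l)
    m=cam[0]["pixels"]; v,u=np.nonzero(m); print(c,l,np.round(onplane(camera_info(c),(u.mean(),v.mean()),.006 if l=="mat" else .045),3), m.sum())
    
E
```

```text
scene mat [ 0.514 -0.025  0.006] 1117
side mat [ 0.51  -0.012  0.006] 1033
scene jar_yellow [ 0.71  -0.059  0.045] 839
side jar_yellow [ 0.7   -0.043  0.045] 568
scene bottle_green [0.705 0.053 0.045] 626
side bottle_green [0.707 0.045 0.045] 564
```

View pics/c.png

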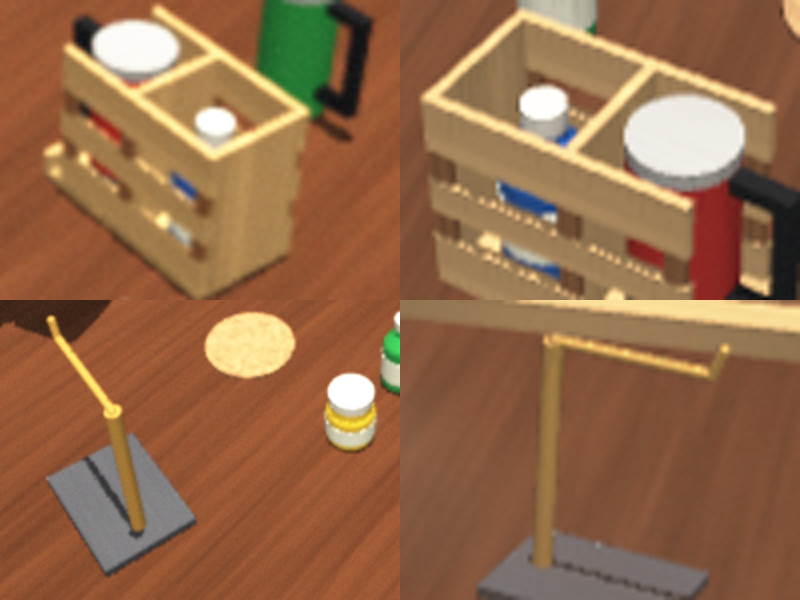

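```bash
python3 - <<'E'
from h import *
S,D=camera_info("scene"),camera_info("side")
c=[(S,(.088,-.044,.128),(312.5,178.7)),(S,(.088,.044,.128),(336.2,167.5)),(S,(-.07,-.044,.128),(277.5,152)),(S,(-.07,.044,.128),(299,142.5)),(S,(.088,-.044,0),(310,214.5)),
(D,(.088,.044,.128),(186.2,232.5)),(D,(.088,-.044,.128),(210,211.2)),(D,(-.07,.044,.128),(253.2,259.7)),(D,(-.07,-.044,.128),(273.7,234.7))]
p,r=fit(c,[.5,.2,0]); print("caddy",p.round(4),r.tolist(),"pocket",place(p,[-.04,0,0]))
st=[(S,(-.062,0,.224),(116,220)),(S,(.07,0,.204),(146.5,265)),(S,(-.055,0,.2),(120,229)),(S,(-.05,-.055,.012),(114,301)),(S,(-.05,.055,.012),(156.5,278.5)),(S,(.1,.055,.012),(187.5,320)),(S,(.1,-.055,.012),(143.5,346)),
(D,(-.062,0,.224),(331.2,97.5)),(D,(-.055,0,.2),(328,103.5)),(D,(.07,0,.204),(288,95))]
p,r=fit(st,[.5,-.3,0]); print("stand",p.round(4),r.tolist())
m=lambda q,z:print(np.round(onplane(*q,z),4))
m((S,(293.7,151.7)),.128); m((D,(251,242.2)),.128)
E
```

```text
caddy [ 0.595   0.2636 -0.2496] [[0.3, 0.5], [0.4, -0.4], [-2.4, -0.5], [-0.6, -1.3], [-1.0, 0.2], [-1.1, 0.3], [-0.1, -0.9], [-0.9, 0.6], [0.5, -0.5]] pocket [[0.55625475 0.27352796 0.        ]]
stand [ 0.5444 -0.2893 -0.25  ] [[-0.3, -0.8], [-0.2, -0.1], [-0.6, 0.3], [-0.6, -1.9], [0.1, -2.2], [1.0, -0.8], [-0.6, 0.5], [-1.4, -1.8], [-1.4, -0.4], [-0.9, -2.0]]
[0.5581 0.2709 0.128 ]
[0.5547 0.2748 0.128 ]
```

```bash
cat >> h.py <<'E'
def down(psi): # tool pointing down, tool x at yaw psi
    return R.from_euler('z',psi)*R.from_euler('x',np.pi)
def go(pos,rt):
    s=get_state(); r=rot(s["orientation"])
    d=r.inv().apply(np.array(pos)-s["tcp_pos"])*100; w=(r.inv()*rt).as_rotvec(degrees=True)
    print("shift cm",d.round(2),"turn deg",w.round(2),"| t",round(s["clock"],2),"tcp",np.round(s["tcp_pos"],4),"gap",round(s["finger_gap"],4))
def gopsi(x,y,z,psi): go((x,y,z),down(psi))
E
python3 -c "
from h import *
gopsi(.498,.288,.30,2.89)"
```

```text
shift cm [ 57.2  -63.62  -9.32] turn deg [   0.      0.   -141.65] | t 1.15 tcp [ 0.2333 -0.5255  0.2068] gap 0.0852
```

send_rows(
  series=[20,-22,-9.3,0,0,-70,1,20,-22,-9.3,0,0,-70,1,20,-22,-9.3,0,0,-70,1,20,-22,-9.3,0,0,-70,1,20,-22,-9.3,0,0,-70,1,20,-22,-9.3,0,0,-70,1,20,-22,-9.3,0,0,-70,1,20,-22,-9.3,0,0,-70,1,20,-22,-9.3,0,0,-70,1,20,-22,-9.3,0,0,-70,1],
  newtons=40,
)

```text
clock: 1.98
tcp_pos: [0.3275, -0.2421, 0.3009]
orientation: [0.001, 0.679, 0.734, -0.0]
wrist_force: [0.6, 0.2, -0.6]
finger_gap: 0.0855
```

```bash
python3 -c "
from h import *
gopsi(.498,.288,.30,2.89)"
```

```text
shift cm [5.153e+01 2.112e+01 2.000e-02] turn deg [  0.     0.16 -71.12] | t 1.98 tcp [ 0.3275 -0.2421  0.3009] gap 0.0855
```

send_rows(
  series=[51.5,21,0,0,0,-71,1,51.5,21,0,0,0,-71,1,51.5,21,0,0,0,-71,1,51.5,21,0,0,0,-71,1,51.5,21,0,0,0,-71,1,51.5,21,0,0,0,-71,1,51.5,21,0,0,0,-71,1,51.5,21,0,0,0,-71,1,51.5,21,0,0,0,-71,1,51.5,21,0,0,0,-71,1],
)

```text
clock: 2.82
tcp_pos: [0.4575, 0.1547, 0.3001]
orientation: [0.001, 0.128, 0.992, 0.0]
wrist_force: [1.4, -1.0, -0.3]
finger_gap: 0.0849
```

```bash
python3 -c "
from h import *
gopsi(.498,.288,.22,2.89)"
```

```text
shift cm [-0.54 13.92  8.01] turn deg [ 0.01  0.06 -0.27] | t 2.82 tcp [0.4575 0.1547 0.3001] gap 0.0849
```

send_rows(
  series=[-0.5,13.9,8,0,0,0,1,-0.5,13.9,8,0,0,0,1,-0.5,13.9,8,0,0,0,1,-0.5,13.9,8,0,0,0,1,-0.5,13.9,8,0,0,0,1,-0.5,13.9,8,0,0,0,1],
)

```text
clock: 3.32
tcp_pos: [0.4973, 0.2864, 0.2177]
orientation: [-0.002, 0.13, 0.992, -0.001]
wrist_force: [0.3, -0.6, 0.0]
finger_gap: 0.0855
```

```bash
python3 - <<'E'
from h import *
gopsi(.498,.288,.0815,2.89)
i=camera_info("wrist"); im=read_camera("wrist")
for u in proj(i,place((.595,.2636,-.25),[(-.1,0,.117),(-.04,0,.128),(-.07,.044,.128),(-.07,-.044,.128),(-.088,0,.022)])):
    print(u.round(1)); cv2.circle(im,tuple(int(v) for v in u),3,(255,0,255),1)
cv2.imwrite("pics/d.png",im)
E
```

```text
shift cm [-0.07  0.21 13.62] turn deg [-0.14 -0.17 -0.49] | t 3.32 tcp [0.4973 0.2864 0.2177] gap 0.0855
[260.3 180.3]
[260.8 242.6]
[307.1 213.5]
[214.2 214.3]
[259.7 169.8]
```

View pics/d.png

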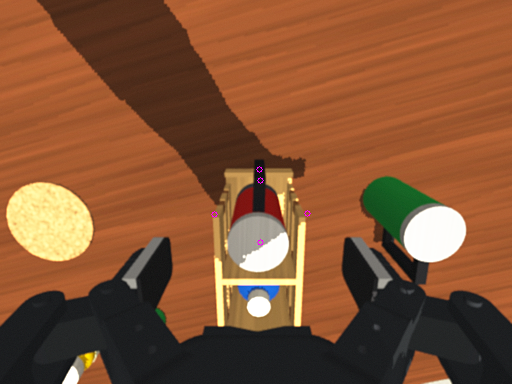

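Wrist view: the lid is at (259,243) and the black handle at (260,165–185). Both sit on my projected points, so the fit holds within about 2 mm. The mat is at lower left, and the green mug on the right is clear of the fingers. I'll go down onto the handle bar.

send_rows(
  series=[0,0.2,4,0,0,0,1,0,0.2,8,0,0,0,1,0,0.2,11,0,0,0,1,0,0.2,13,0,0,0,1,0,0.2,13.6,0,0,0,1,0,0.2,13.6,0,0,0,1,0,0.2,13.6,0,0,0,1],
)

```text
clock: 3.95
tcp_pos: [0.4999, 0.2868, 0.0857]
orientation: [0.001, 0.132, 0.991, 0.0]
wrist_force: [-0.3, -0.4, 0.4]
finger_gap: 0.0854
```

send_rows(
  series=[0,0,0,0,0,0,0,0,0,0,0,0,0,0,0,0,0,0,0,0,0,0,0,0,0,0,0,0,0,0,0,0,0,0,0,0,0,0,0,0,0,0,0,0,0,0,0,0,0,0,0,0,0,0,0,0,0,0,0,0,0,0,0,0,0,0,0,0,0,0],
  newtons=100,
)

```text
clock: 4.78
tcp_pos: [0.4988, 0.2873, 0.0843]
orientation: [0.0, 0.131, 0.991, 0.0]
wrist_force: [-0.4, -0.6, 5.3]
finger_gap: 0.0079
```

send_rows(
  series=[0,0,-0.5,0,0,0,0,0,0,-1,0,0,0,0,0,0,-2,0,0,0,0,0,0,-3,0,0,0,0,0,0,-3,0,0,0,0,0,0,-3,0,0,0,0],
)

```text
clock: 5.28
tcp_pos: [0.4996, 0.2876, 0.1148]
orientation: [0.001, 0.131, 0.991, 0.001]
wrist_force: [-1.4, 0.5, -3.9]
finger_gap: 0.0079
```

```bash
python3 - <<'E'
from h import *
s=get_state(); print({k:np.round(s[k],3).tolist() for k in s})
im=read_camera("wrist"); b=read_camera("side")
cv2.imwrite("pics/e.png",np.hstack([cv2.resize(im[60:320,130:390],(400,400)),cv2.resize(b[150:350,130:330],(400,400))]))
E
```

```text
{'clock': 5.283, 'joint_pos': [0.383, 0.356, -0.122, 1.09, -0.0, 0.646], 'qvel': [0.001, 0.012, -0.026, -0.008, -0.0, 0.001], 'tau': [-0.014, -51.641, 30.36, -0.078, -0.147, -0.0], 'tcp_pos': [0.5, 0.288, 0.115], 'orientation': [0.001, 0.131, 0.991, 0.001], 'wrist_force': [-1.441, 0.539, -3.881], 'ft_torque': [0.05, 0.217, -0.012], 'finger_gap': 0.008}
```

View pics/e.png

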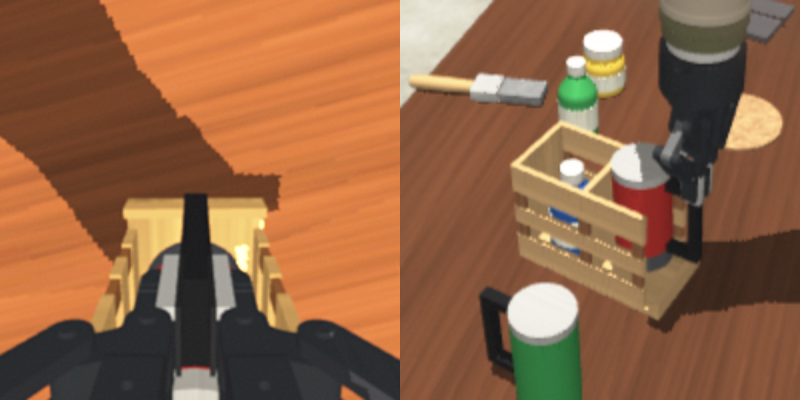

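The mug is lifted level, with a measured weight of about 3.9 N, and nothing else has moved.

send_rows(
  series=[0,0,-2,0,0,0,0,0,0,-4,0,0,0,0,0,0,-6,0,0,0,0,0,0,-8,0,0,0,0,0,0,-10,0,0,0,0,0,0,-11.5,0,0,0,0,0,0,-12,0,0,0,0,0,0,-12,0,0,0,0],
)

```text
clock: 6.05
tcp_pos: [0.4994, 0.2875, 0.2348]
orientation: [0.001, 0.131, 0.991, 0.001]
wrist_force: [0.6, 0.0, -3.4]
finger_gap: 0.008
```

```bash
python3 - <<'E'
from h import *
gopsi(.497,-.076,.20,4.46)
m=lambda c,uv:print(c,np.round(onplane(camera_info(c),uv,.006),4))
m("scene",(215,232)); m("side",(298.5,210)); m("scene",(213.6,231.7)); m("side",(299,208.4))
E
```

```text
shift cm [ -9.2  -35.17   3.45] turn deg [-3.00e-02  1.40e-01 -9.06e+01] | t 6.05 tcp [0.4994 0.2875 0.2348] gap 0.008
scene [ 0.5135 -0.0213  0.006 ]
side [ 0.5091 -0.0166  0.006 ]
scene [ 0.5098 -0.0228  0.006 ]
side [ 0.5092 -0.0238  0.006 ]
```

send_rows(
  series=[-0.2,-1,0,0,0,-3,0,-0.6,-2.5,0,0,0,-7,0,-1.1,-4.2,0,0,0,-11,0,-1.6,-6.2,0,0,0,-16,0,-2.1,-8.2,0,0,0,-21,0,-2.6,-10.2,0,0,0,-26,0,-3.2,-12.2,0,0,0,-31,0,-3.7,-14.2,0,0,0,-36,0,-4.2,-16.2,0,0,0,-41,0,-4.7,-18,0,0,0,-46,0],
)

```text
clock: 6.88
tcp_pos: [0.4962, 0.0998, 0.2318]
orientation: [-0.002, -0.269, 0.963, 0.0]
wrist_force: [1.0, 0.1, -3.2]
finger_gap: 0.0083
```

```bash
python3 -c "
from h import *
gopsi(.497,-.077,.15,4.46)"
```

```text
shift cm [  9.06 -15.18   8.2 ] turn deg [  0.12  -0.14 -44.37] | t 6.88 tcp [0.4962 0.0998 0.2318] gap 0.0083
```

send_rows(
  series=[1.0,-1.7,0.5,0,0,-5,0,2,-3.4,1.5,0,0,-10,0,3,-5.1,2.5,0,0,-15,0,4,-6.8,3.6,0,0,-20,0,5,-8.5,4.7,0,0,-25,0,6.1,-10.2,5.8,0,0,-30,0,7.1,-11.9,6.8,0,0,-35,0,8.1,-13.6,7.6,0,0,-40,0,8.9,-14.9,8.1,0,0,-44,0,8.9,-14.9,8.1,0,0,-44,0],
)

```text
clock: 7.72
tcp_pos: [0.4959, -0.0747, 0.1498]
orientation: [-0.002, -0.608, 0.794, 0.001]
wrist_force: [0.3, -0.3, -3.8]
finger_gap: 0.0084
```

```bash
python3 - <<'E'
from h import *
gopsi(.497,-.077,.083,4.46)
i=camera_info("wrist"); im=read_camera("wrist"); b=read_camera("side")
for l in("mat",): 
    for d in silhouettes("wrist",l): v,u=np.nonzero(d["pixels"]); print(d["p"],d["box"])
cv2.imwrite("pics/f.png",np.hstack([im[:,56:456],cv2.resize(b[90:282,230:430],(400,384))]))
E
```

```text
shift cm [ 0.18 -0.2   6.68] turn deg [ 0.24 -0.11 -0.65] | t 7.72 tcp [ 0.4959 -0.0747  0.1498] gap 0.0084
0.84 [199.9, 165.8, 105.9, 80.2]
```

View pics/f.png

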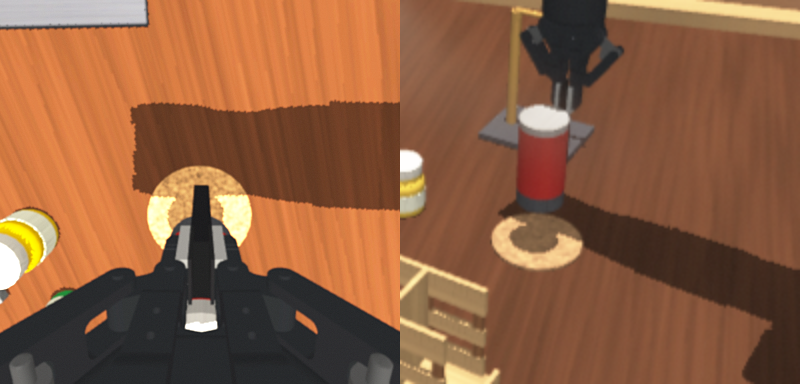

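The mug hangs upright over the mat, with its shadow in the mat's middle. I'll lower it.

send_rows(
  series=[0.1,-0.1,1.5,0,0,0,0,0.2,-0.2,3,0,0,0,0,0.2,-0.2,4.5,0,0,0,0,0.2,-0.2,5.8,0,0,0,0,0.2,-0.2,6.2,0,0,0,0,0.2,-0.2,6.4,0,0,0,0,0.2,-0.2,6.4,0,0,0,0],
)

```text
clock: 8.45
tcp_pos: [0.4991, -0.0742, 0.0889]
orientation: [-0.0, -0.609, 0.793, 0.0]
wrist_force: [-0.6, 0.4, -3.1]
finger_gap: 0.0076
```

```bash
python3 - <<'E'
from h import *
gopsi(.497,-.077,.0823,4.46)
s=get_state(); print(np.round(s["wrist_force"],2))
i=camera_info("wrist"); im=read_camera("wrist"); d=silhouettes("wrist","mat")
for k in d: print(k["p"],k["box"])
m=d[0]["box"]; print(onplane(i,(m[0]+m[2]/2,m[1]+m[2]/2),.006))
E
```

```text
shift cm [0.32 0.13 0.66] turn deg [ 0.01 -0.   -0.57] | t 8.45 tcp [ 0.4991 -0.0742  0.0889] gap 0.0076
[-0.64  0.37 -3.14]
0.79 [194.0, 178.8, 123.5, 91.7]
[ 0.51421185 -0.02266873  0.006     ]
```

send_rows(
  series=[0.2,0,0.2,0,0,0,0,0.3,0,0.3,0,0,0,0,0.3,0,0.4,0,0,0,0,0.3,0,0.5,0,0,0,0,0.3,0,0.5,0,0,0,0],
)

```text
clock: 8.97
tcp_pos: [0.4988, -0.0789, 0.0846]
orientation: [-0.0, -0.608, 0.794, -0.001]
wrist_force: [-2.6, -4.6, 2.4]
finger_gap: 0.008
```

send_rows(
  series=[0,0,0.1,0,0,0,0,0,0,0.1,0,0,0,0],
)

```text
clock: 9.13
tcp_pos: [0.4991, -0.0795, 0.0841]
orientation: [-0.0, -0.608, 0.794, -0.002]
wrist_force: [-3.3, -6.4, 5.8]
finger_gap: 0.0078
```

In contact with the mat. I'll open the fingers, wait, then rise.

send_rows(
  series=[0,0,0,0,0,0,1,0,0,0,0,0,0,1,0,0,0,0,0,0,1,0,0,0,0,0,0,1,0,0,0,0,0,0,1,0,0,0,0,0,0,1,0,0,0,0,0,0,1,0,0,0,0,0,0,1,0,0,0,0,0,0,1,0,0,0,0,0,0,1],
)

```text
clock: 9.97
tcp_pos: [0.4983, -0.0777, 0.0828]
orientation: [-0.0, -0.608, 0.794, -0.0]
wrist_force: [-0.7, -0.1, -0.6]
finger_gap: 0.0854
```

send_rows(
  series=[0,0,-3,0,0,0,1,0,0,-6,0,0,0,1,0,0,-10,0,0,0,1,-1,0,-14,0,0,0,1,-2,0,-16,0,0,0,1,-2,0,-16,0,0,0,1,-2,0,-16,0,0,0,1],
)

```text
clock: 10.55
tcp_pos: [0.5045, -0.0584, 0.2441]
orientation: [0.001, -0.609, 0.793, -0.001]
wrist_force: [-0.1, -0.1, -0.1]
finger_gap: 0.0855
```

```bash
python3 - <<'E'
from h import *
s=get_state(); print(s["clock"],np.round(s["tcp_pos"],4),np.round(s["orientation"],3))
I={c:camera_info(c) for c in("wrist","scene","side")}; P={c:read_camera(c) for c in I}
for c in I: 
  for d in silhouettes(c,"mug")[:2]: print(c,d["p"],d["box"])
def t(im,x,y,s,w=400,h=300): return cv2.resize(im[y:y+h//s,x:x+w//s],(w,h),interpolation=cv2.INTER_CUBIC)
cv2.imwrite("pics/g.png",np.vstack([np.hstack([t(P["scene"],165,160,4),t(P["side"],250,130,4)]),np.hstack([t(P["wrist"],160,140,2),t(P["side"],250,85,4)])]))
np.save("w.npy",np.r_[I["wrist"]["xyz"],I["wrist"]["attitude"]])
E
```

```text
10.55 [ 0.5045 -0.0584  0.2441] [ 0.001 -0.609  0.793 -0.001]
wrist 0.73 [226.8, 134.9, 56.9, 99.4]
scene 0.71 [187.6, 190.0, 39.0, 53.0]
scene 0.57 [112.2, 219.3, 74.0, 129.0]
side 0.82 [283.7, 162.2, 30.6, 55.3]
side 0.59 [169.6, 291.7, 53.3, 70.3]
```

View pics/g.png

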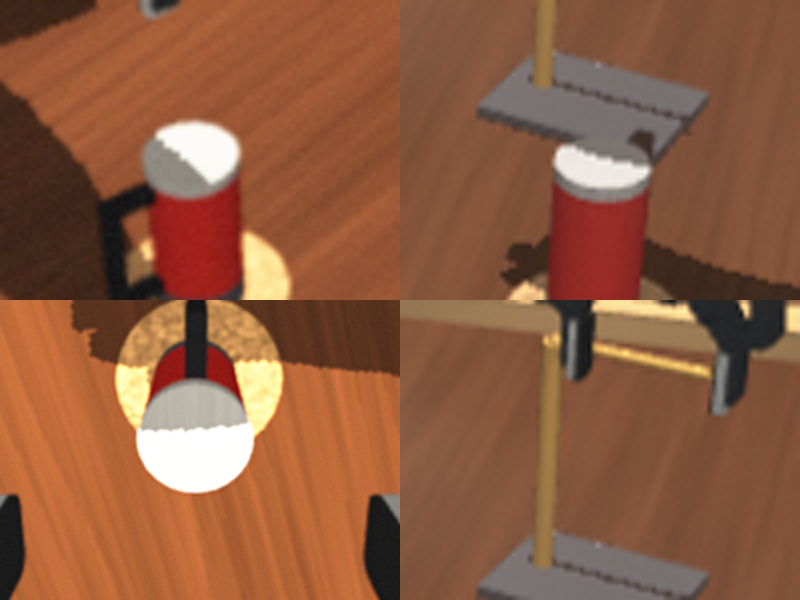

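```bash
python3 - <<'E'
from h import *
w=np.load("w.npy"); W=dict(K=camera_info("wrist")["K"],xyz=w[:3],attitude=w[3:])
for i,uv in((W,(257.5,208)),(camera_info("side"),(300.5,171.2)),(camera_info("scene"),(213,179.5))): print(onplane(i,uv,.126).round(4))
c=onplane(W,(257.5,208),.126)
h=onplane(W,(258,155),.115); print("handle yaw",np.arctan2(*(c-h)[1::-1]))
s=get_state(); x=rot(s["orientation"]).as_matrix()[:,0]; print("psi",np.arctan2(x[1],x[0]))
gopsi(c[0],c[1],.085,4.46)
E
```

```text
[ 0.5132 -0.0254  0.126 ]
[ 0.5113 -0.016   0.126 ]
[0.4635 0.0351 0.126 ]
handle yaw 1.2998869822899561
psi -1.834148291839106
shift cm [-3.47 -0.21 15.63] turn deg [ 0.16 -0.   -0.63] | t 10.85 tcp [ 0.5026 -0.0584  0.2413] gap 0.0852
```

send_rows(
  series=[-3.6,-0.2,1,0,0,0,1,-3.6,-0.2,4,0,0,0,1,-3.6,-0.2,7,0,0,0,1,-3.6,-0.2,10,0,0,0,1,-3.6,-0.2,13,0,0,0,1,-3.6,-0.2,15,0,0,0,1,-3.6,-0.2,15.6,0,0,0,1,-3.6,-0.2,15.6,0,0,0,1,-3.6,-0.2,15.6,0,0,0,1],
)

```text
clock: 11.6
tcp_pos: [0.5149, -0.0243, 0.0871]
orientation: [-0.0, -0.608, 0.794, 0.0]
wrist_force: [0.5, 0.5, 0.9]
finger_gap: 0.0855
```

send_rows(
  series=[0,0,0,0,0,0,0.3,0,0,0,0,0,0,0.3,0,0,0,0,0,0,0.3,0,0,0,0,0,0,0.3,0,0,0,0,0,0,0.3,0,0,0,0,0,0,0.3,0,0,0,0,0,0,0.3],
  newtons=50,
)

```text
clock: 12.18
tcp_pos: [0.516, -0.0244, 0.089]
orientation: [0.001, -0.608, 0.794, -0.001]
wrist_force: [-2.3, 1.0, 6.0]
finger_gap: 0.0577
```

send_rows(
  series=[0,0,-1,0,0,0,0.3,0,0,-2.5,0,0,0,0.3,0,0,-5,0,0,0,0.3,0,0,-8,0,0,0,0.3,0,0,-11,0,0,0,0.3,0,0,-13,0,0,0,0.3,0,0,-14.5,0,0,0,0.3,0,0,-15,0,0,0,0.3,0,0,-15,0,0,0,0.3],
)

```text
clock: 12.93
tcp_pos: [0.5156, -0.0243, 0.2386]
orientation: [0.001, -0.608, 0.794, -0.001]
wrist_force: [0.6, 0.1, -3.4]
finger_gap: 0.0576
```

```bash
python3 - <<'E'
from h import *
# mug centre = tcp assumed; park the loop at stand x=-.115 ; stand pose
p=(.5444,-.2893,-.25); 
for sx in(-.12,0):
    q=place(p,[sx,.0425,0])[0]; gopsi(q[0],q[1],.232,4.46)
E
```

```text
shift cm [20.74  2.38  0.65] turn deg [-0.18  0.   -0.6 ] | t 12.93 tcp [ 0.5156 -0.0243  0.2386] gap 0.0576
shift cm [20.59 -9.61  0.69] turn deg [-0.18  0.   -0.6 ] | t 12.93 tcp [ 0.5156 -0.0243  0.2386] gap 0.0576
```

The mug is held by its body, with 3.4 N of weight. I'll move to the near side of the hook and take a close look.

send_rows(
  series=[1,0.3,0.2,0,0,0,0.3,2.5,0.7,0.5,0,0,0,0.3,4,1,0.8,0,0,0,0.3,5.5,1.4,1,0,0,0,0.3,7,1.8,1,0,0,0,0.3,8.5,2.2,1,0,0,0,0.3,10,2.4,1,0,0,0,0.3,11,2.4,1,0,0,0,0.3,11,2.4,1,0,0,0,0.3,11,2.4,1,0,0,0,0.3],
)

```text
clock: 13.77
tcp_pos: [0.4624, -0.1243, 0.2259]
orientation: [-0.0, -0.608, 0.794, 0.001]
wrist_force: [0.2, 0.3, -3.6]
finger_gap: 0.0575
```

```bash
python3 - <<'E'
from h import *
s=get_state(); print(s["clock"],np.round(s["tcp_pos"],4))
i=camera_info("wrist"); im=read_camera("wrist"); np.save("w.npy",np.r_[i["xyz"],i["attitude"]])
p=(.5444,-.2893,-.25)
print(proj(i,place(p,[(-.062,0,.22),(-.055,0,.2),(0,0,.2),(.07,0,.2)])).round(1).tolist())
mp=(s["tcp_pos"][0],s["tcp_pos"][1],-1.834-np.pi); z=s["tcp_pos"][2]-.083
print(proj(i,place(mp,[(-.06,0,z+.109),(-.065,0,z+.064),(-.0425,0,z+.109)])).round(1).tolist())
cv2.imwrite("pics/h.png",cv2.resize(im,(800,600),interpolation=cv2.INTER_CUBIC))
E
```

```text
13.7667 [ 0.4624 -0.1243  0.2259]
[[137.8, -33.8], [139.2, -18.2], [43.0, -16.6], [-79.3, -14.6]]
[[257.4, 130.7], [257.1, 115.1], [257.4, 166.5]]
```

View pics/h.png

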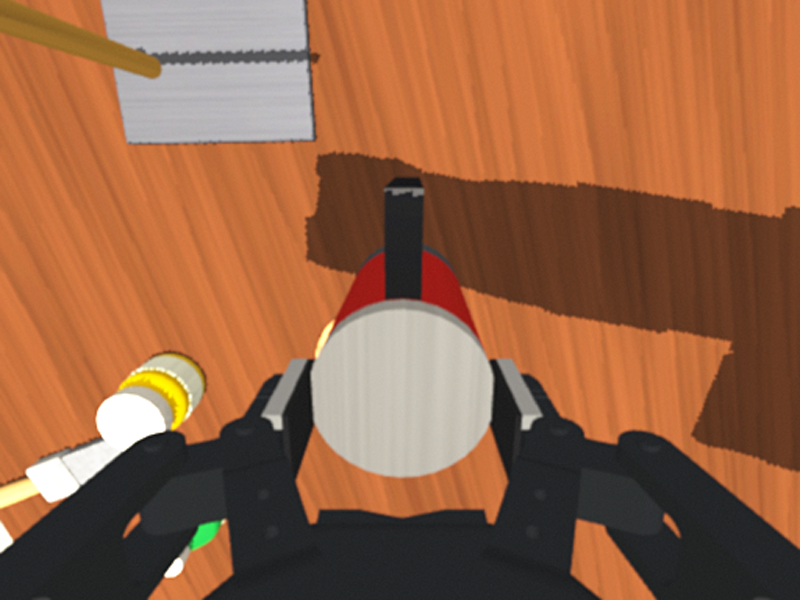

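The mug is square in the grip: lid centre at (403,388) and handle end at (405,190), within about 1 mm of prediction. The hook is out of view, so I'll move on to alongside it.

send_rows(
  series=[1,0,0,0,0,0,0.3,2.5,0,0,0,0,0,0.3,4,0,0,0,0,-0.3,0.3,5.5,0,0,0,0,-0.6,0.3,7,0,0,0,0,-0.6,0.3,8.5,0,0,0,0,-0.6,0.3,9.4,0,0,0,0,-0.6,0.3,9.7,0,0,0,0,-0.6,0.3,9.7,0,0,0,0,-0.6,0.3,9.7,0,0,0,0,-0.6,0.3],
)

```text
clock: 14.65
tcp_pos: [0.4378, -0.2174, 0.2267]
orientation: [0.0, -0.613, 0.79, 0.0]
wrist_force: [0.3, -0.3, -3.5]
finger_gap: 0.0579
```

```bash
python3 - <<'E'
from h import *
s=get_state(); print(s["clock"],np.round(s["tcp_pos"],4),np.round(s["wrist_force"],1))
x=rot(s["orientation"]).as_matrix()[:,0]; psi=np.arctan2(x[1],x[0]); print("psi",psi)
i=camera_info("wrist"); im=read_camera("wrist"); np.save("w.npy",np.r_[i["xyz"],i["attitude"]])
p=(.5444,-.2893,-.25)
im=cv2.resize(im,(800,600),interpolation=cv2.INTER_CUBIC); k=800/512
mp=(s["tcp_pos"][0],s["tcp_pos"][1],psi-np.pi); z=s["tcp_pos"][2]-.083
for q in (place(p,[(-.062,0,.224),(-.055,0,.2),(0,0,.2),(.07,0,.2)]),place(mp,[(-.065,-.006,z+.109),(-.065,.006,z+.109),(0,0,z+.12)])):
    u=proj(i,q)*k; print(u.round(1).tolist())
    for v in u: cv2.circle(im,tuple(int(t) for t in v),4,(255,0,255),1)
cv2.imwrite("pics/i.png",im)
E
```

```text
14.65 [ 0.4378 -0.2174  0.2267] [ 0.3 -0.3 -3.5]
psi -1.822980746273088
[[245.0, 241.7], [247.1, 231.6], [118.5, 231.9], [-45.3, 232.3]]
[[382.3, 187.5], [422.0, 187.5], [402.2, 397.4]]
```

View pics/i.png

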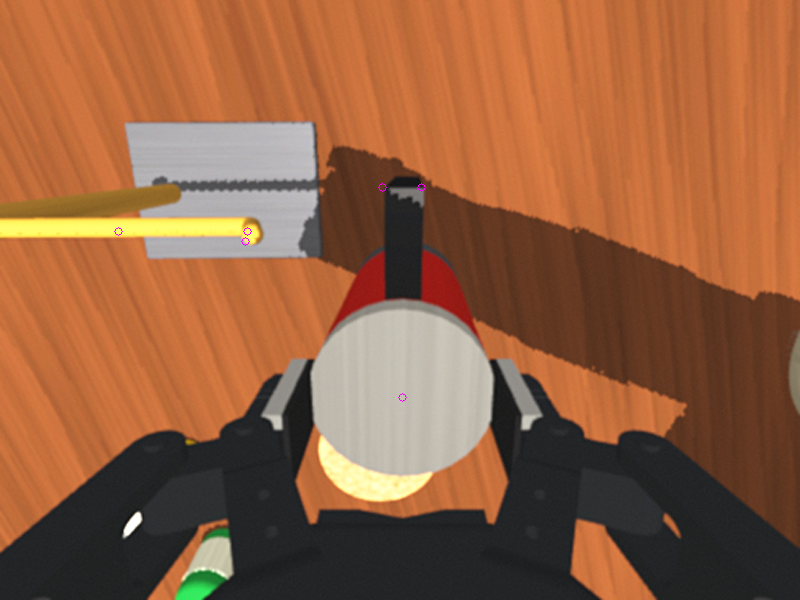

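The arm's centre line is at v≈228 against 231.7 predicted, so it lies 1.5 mm farther out. The tip is at (252,233), about 3 mm nearer the robot. The handle is parallel to the loop path with several mm of margin, so I'll correct 1 mm and thread it on.

send_rows(
  series=[0.1,-1,0,0,0,0,0.3,0.1,-2.2,0,0,0,0,0.3,0.1,-3.6,0,0,0,0,0.3,0.1,-5,0,0,0,0,0.3,0.1,-6.4,0,0,0,0,0.3,0.1,-7.8,0,0,0,0,0.3,0.1,-9.2,0,0,0,0,0.3,0.1,-10.6,0,0,0,0,0.3,0.1,-11.5,0,0,0,0,0.3,0.1,-11.5,0,0,0,0,0.3],
)

```text
clock: 15.53
tcp_pos: [0.5515, -0.2475, 0.226]
orientation: [0.0, -0.613, 0.79, -0.0]
wrist_force: [0.1, 0.4, -3.7]
finger_gap: 0.0571
```

send_rows(
  series=[0,0,0.5,0,0,0,0.3,0,0,1,0,0,0,0.3,0,0,1.5,0,0,0,0.3,0,0,2,0,0,0,0.3,0,0,2.5,0,0,0,0.3,0,0,3,0,0,0,0.3,0,0,3.2,0,0,0,0.3,0,0,3.2,0,0,0,0.3],
)

```text
clock: 16.2
tcp_pos: [0.5484, -0.2473, 0.1941]
orientation: [-0.0, -0.612, 0.791, 0.001]
wrist_force: [0.1, -0.2, -3.3]
finger_gap: 0.0576
```

```bash
python3 - <<'E'
from h import *
s=get_state(); print(s["clock"],np.round(s["tcp_pos"],4),np.round(s["wrist_force"],1),np.round(s["joint_pos"],2))
P=[read_camera(c) for c in("wrist","side","scene")]
def t(im,x,y,s,w=400,h=300): return cv2.resize(im[y:y+h//s,x:x+w//s],(w,h),interpolation=cv2.INTER_CUBIC)
cv2.imwrite("pics/j.png",np.vstack([np.hstack([t(P[0],156,80,2),t(P[1],250,70,4)]),np.hstack([t(P[2],90,190,3,399),t(P[2],90,190,3,401)])]))
E
```

```text
16.2 [ 0.5484 -0.2473  0.1941] [ 0.1 -0.2 -3.3] [-0.56  0.37  0.1   1.3  -0.   -1.88]
```

View pics/j.png

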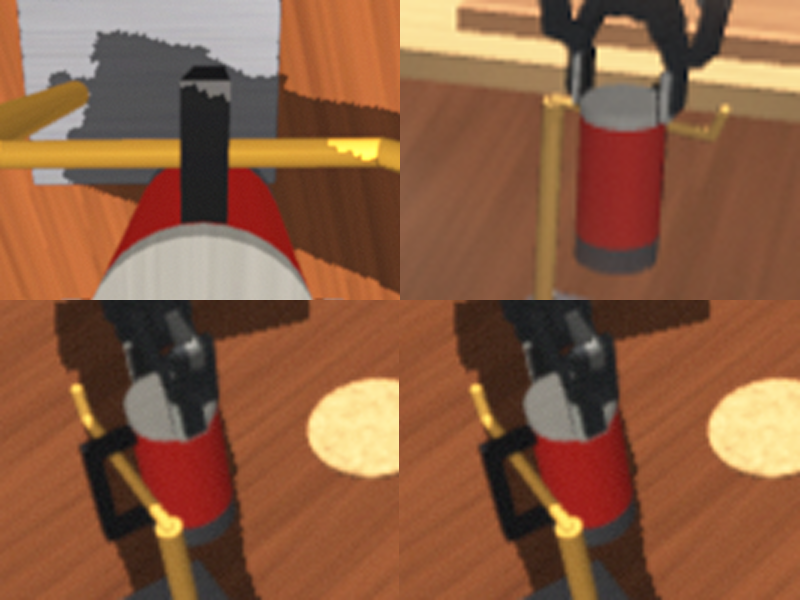

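The loop is threaded: the handle surrounds the arm and the strut is above it. I'll shift the arm toward the outer corner of the opening and lower to contact.

send_rows(
  series=[-0.3,0,0,0,0,0,0.3,-0.6,0,0,0,0,0,0.3,-0.6,0,0.2,0,0,0,0.3,-0.6,0,0.4,0,0,0,0.3,-0.6,0,0.4,0,0,0,0.3,-0.6,0,0.4,0,0,0,0.3],
)

```text
clock: 16.85
tcp_pos: [0.5502, -0.2416, 0.1905]
orientation: [-0.0, -0.612, 0.79, 0.0]
wrist_force: [0.1, -0.2, -3.1]
finger_gap: 0.0573
```

send_rows(
  series=[0,0,0.1,0,0,0,0.3,0,0,0.2,0,0,0,0.3,0,0,0.2,0,0,0,0.3],
)

```text
clock: 17.1
tcp_pos: [0.5503, -0.2417, 0.1885]
orientation: [-0.0, -0.612, 0.791, 0.0]
wrist_force: [0.0, 0.1, -2.9]
finger_gap: 0.0575
```

send_rows(
  series=[0.12,0,0.35,0,5,0,0.3,0.27,0,0.75,0,10,0,0.3,0.47,0,1.15,0,15,0,0.3,0.69,0,1.55,0,20,0,0.3,0.69,0,1.55,0,20,0,0.3,0.69,0,1.55,0,20,0,0.3],
)

```text
clock: 17.6
tcp_pos: [0.5489, -0.2472, 0.1731]
orientation: [-0.137, -0.604, 0.778, -0.106]
wrist_force: [-0.5, 0.1, -3.3]
finger_gap: 0.0574
```

```bash
python3 - <<'E'
from h import *
s=get_state(); print(s["clock"],np.round(s["joint_pos"],2),np.round(s["wrist_force"],1))
r=rot(s["orientation"]); 
arm=place((.5444,-.2893,-.25),[-.003,-.0015,.2])[0]
print("arm in tool cm",r.inv().apply(arm-s["tcp_pos"])*100, "tilt",np.degrees(np.arccos(-r.as_matrix()[2,2])))
E
```

```text
17.6 [-0.37  0.36 -0.02  1.15 -0.34 -1.7 ] [-0.5  0.1 -3.3]
arm in tool cm [ 4.99372973 -0.30732087 -1.05956085] tilt 19.882364318435712
```

send_rows(
  series=[0.08,0,0.3,0,3.5,0,0.3,0.17,0,0.6,0,7,0,0.3,0.28,0,0.9,0,10.5,0,0.3,0.41,0,1.18,0,14,0,0.3,0.55,0,1.45,0,17.5,0,0.3,0.71,0,1.72,0,21,0,0.3,0.9,0,2,0,24.5,0,0.3,1.08,0,2.22,0,28,0,0.3,1.08,0,2.22,0,28,0,0.3,1.08,0,2.22,0,28,0,0.3],
)

```text
clock: 18.43
tcp_pos: [0.5443, -0.2652, 0.1552]
orientation: [-0.32, -0.56, 0.723, -0.247]
wrist_force: [-0.5, 3.9, -2.6]
finger_gap: 0.0574
```

```bash
python3 - <<'E'
from h import *
s=get_state(); print(s["clock"],np.round(s["joint_pos"],2),np.round(s["wrist_force"],1))
r=rot(s["orientation"]); 
arm=place((.5444,-.2893,-.25),[-.003,-.0015,.2])[0]
print("arm in tool cm",r.inv().apply(arm-s["tcp_pos"])*100, "tilt",np.degrees(np.arccos(-r.as_matrix()[2,2])))
print("1cm world down in tool",r.inv().apply([0,0,-1]))
E
```

```text
18.4333 [-0.19  0.48 -0.11  1.06 -0.83 -1.47] [-0.5  3.9 -2.6]
arm in tool cm [ 4.98491727 -0.30907487 -1.17617129] tilt 47.72802500725727
1cm world down in tool [-0.73995847 -0.00159878  0.67265066]
```

send_rows(
  series=[-0.07,0,0.07,0,0,0,0.3,-0.15,0,0.13,0,0,0,0.3,-0.15,0,0.13,0,0,0,0.3],
)

```text
clock: 18.68
tcp_pos: [0.5445, -0.2659, 0.1548]
orientation: [-0.321, -0.559, 0.723, -0.249]
wrist_force: [0.1, 3.3, -0.9]
finger_gap: 0.0575
```

send_rows(
  series=[-0.07,0,0.07,0,0,0,0.3,-0.15,0,0.13,0,0,0,0.3,-0.15,0,0.13,0,0,0,0.3],
)

```text
clock: 18.93
tcp_pos: [0.5445, -0.2662, 0.1532]
orientation: [-0.322, -0.559, 0.722, -0.25]
wrist_force: [-1.0, 0.6, 2.0]
finger_gap: 0.0573
```

The hook now carries the weight. I'll release.

send_rows(
  series=[0,0,0,0,0,0,0.8,0,0,0,0,0,0,1,0,0,0,0,0,0,1,0,0,0,0,0,0,1,0,0,0,0,0,0,1,0,0,0,0,0,0,1,0,0,0,0,0,0,1,0,0,0,0,0,0,1],
)

```text
clock: 19.6
tcp_pos: [0.5443, -0.2655, 0.1521]
orientation: [-0.322, -0.56, 0.722, -0.249]
wrist_force: [-0.2, 0.2, -0.7]
finger_gap: 0.0855
```

```bash
python3 - <<'E'
from h import *
s=get_state(); print(s["clock"],np.round(s["wrist_force"],1))
P=[read_camera(c) for c in("wrist","side","scene")]
def t(im,x,y,s,w=400,h=300): return cv2.resize(im[y:y+h//s,x:x+w//s],(w,h),interpolation=cv2.INTER_CUBIC)
cv2.imwrite("pics/k.png",np.vstack([np.hstack([t(P[0],156,80,2),t(P[1],250,70,4)]),np.hstack([t(P[2],90,190,3,399),t(P[0],0,0,1,401)])]))
E
```

```text
19.6 [-0.2  0.2 -0.7]
```

View pics/k.png

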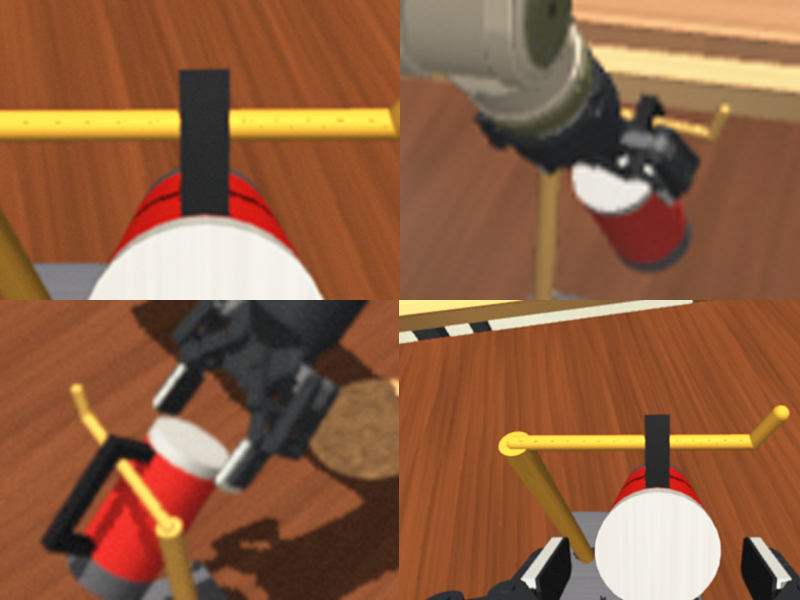

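The mug hangs by its handle in the outer corner, with the fingers open on both sides and zero force. I'll retreat straight back along the tool axis.

send_rows(
  series=[0,0,-1,0,0,0,1,0,0,-2,0,0,0,1,0,0,-3.5,0,0,0,1,0,0,-5,0,0,0,1,0,0,-7,0,0,0,1,0,0,-9,0,0,0,1,0,0,-11,0,0,0,1,0,0,-13,0,0,0,1,0,0,-14,0,0,0,1,0,0,-14,0,0,0,1],
)

```text
clock: 20.58
tcp_pos: [0.5716, -0.1633, 0.2474]
orientation: [-0.32, -0.56, 0.722, -0.25]
wrist_force: [-0.5, 0.3, -0.8]
finger_gap: 0.0854
```

send_rows(
  series=[0,0,0,0,0,0,1,0,0,0,0,0,0,1,0,0,0,0,0,0,1,0,0,0,0,0,0,1,0,0,0,0,0,0,1,0,0,0,0,0,0,1,0,0,0,0,0,0,1,0,0,0,0,0,0,1,0,0,0,0,0,0,1,0,0,0,0,0,0,1],
)

```text
clock: 21.42
tcp_pos: [0.5702, -0.1647, 0.2459]
orientation: [-0.322, -0.56, 0.722, -0.249]
wrist_force: [0.0, 1.0, 0.7]
finger_gap: 0.0854
```

```bash
python3 - <<'E'
from h import *
A=[]
for k in range(8): A.append(read_camera("scene").astype(int))
print("frame diffs in stand area",[int(np.abs(a[190:350,90:220]-A[-1][190:350,90:220]).max()) for a in A])
s=get_state(); print(s["clock"],np.round(s["wrist_force"],1),np.round(s["qvel"],3))
for c,l in(("scene","jar_yellow"),("side","jar_yellow"),("scene","bottle_green"),("side","bottle_green"),("side","bottle_blue")):
    if c=="side": B=read_camera("side")
    print(c,l,[(round(d["p"],2),d["box"]) for d in silhouettes(c,l)][:2])
P=[read_camera(c) for c in("wrist","side","scene")]
def t(im,x,y,s,w=400,h=300): return cv2.resize(im[y:y+h//s,x:x+w//s],(w,h),interpolation=cv2.INTER_CUBIC)
cv2.imwrite("pics/l.png",np.vstack([np.hstack([t(P[2],90,190,3,399),t(P[1],250,70,4,401)]),np.hstack([t(P[2],0,0,1),t(P[1],0,84,1)])]))
E
```

```text
frame diffs in stand area [37, 27, 30, 32, 33, 36, 33, 0]
21.8167 [ 1.2 -0.2  0.4] [ 0.001  0.    -0.001  0.001  0.002  0.   ]
scene jar_yellow [(0.66, [253.1, 247.3, 23.0, 41.0]), (0.44, [111.9, 220.8, 75.2, 130.2])]
side jar_yellow [(0.8, [221.4, 165.9, 24.2, 33.5])]
scene bottle_green [(0.82, [281.1, 215.0, 18.4, 41.8])]
side bottle_green [(0.74, [208.8, 178.6, 19.3, 42.5]), (0.22, [272.5, 92.6, 58.1, 77.1])]
side bottle_blue [(0.54, [205.2, 229.1, 18.7, 50.1])]
```

View pics/l.png

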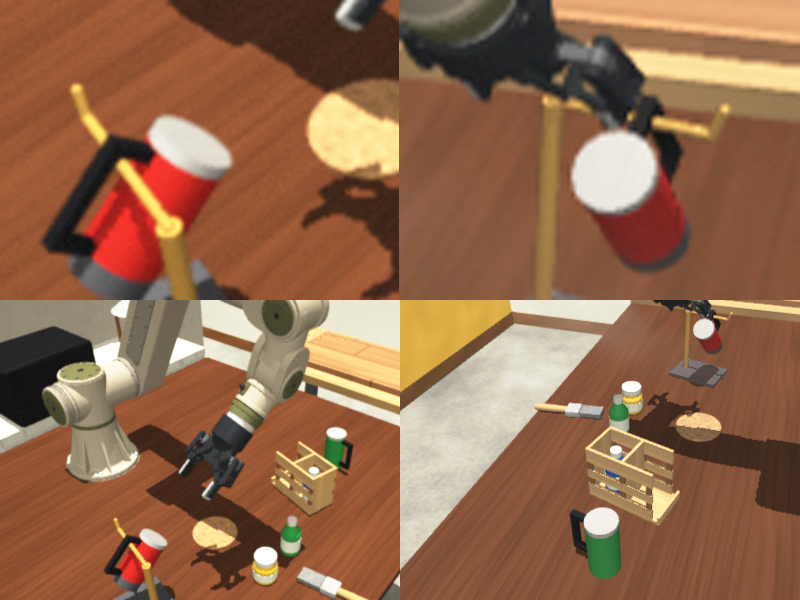

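The mug hangs lid up on the hook, the robot is well clear, and the bystanders haven't moved. I'll wait a little longer, check stillness across a longer gap, and hand in.

send_rows(
  series=[0,0,0,0,0,0,1,0,0,0,0,0,0,1,0,0,0,0,0,0,1,0,0,0,0,0,0,1,0,0,0,0,0,0,1,0,0,0,0,0,0,1,0,0,0,0,0,0,1,0,0,0,0,0,0,1,0,0,0,0,0,0,1,0,0,0,0,0,0,1],
)

```text
clock: 23.2
tcp_pos: [0.5703, -0.1647, 0.2458]
orientation: [-0.322, -0.56, 0.722, -0.249]
wrist_force: [0.4, -0.1, 0.4]
finger_gap: 0.0852
```

```bash
python3 - <<'E'
from h import *
A=[cv2.GaussianBlur(read_camera("scene"),(5,5),0).astype(int)[190:350,90:220] for k in range(6)]
d=[np.abs(a-A[-1]) for a in A[:-1]]; print([(int(x.max()),round(x.mean(),2)) for x in d])
b=[np.abs(a-A[-1]).mean() for a in A[:-1]]
if max(x.max() for x in d)<25: print(hand_in())
E
```

```text
[(4, np.float64(0.53)), (4, np.float64(0.55)), (4, np.float64(0.54)), (4, np.float64(0.54)), (4, np.float64(0.54))]
the job is handed in; nothing more can be done
None
```

The mug is hanging on the brass hook and the job is handed in, at about 23.5 s of the 64 s allowed. No verdict was reported.

- **What I did:** I lifted the mug out of the caddy by its handle bar and stood it upright in the middle of the cork mat. I let go, gripped it again by the body from above, threaded the handle over the hook arm and lowered it. Then I tilted it about 48° to its natural hang, released it and backed the arm away.
- **On the mat:** Camera estimates put the mug's centre within about 7 mm of the mat's centre (limit 30 mm). One scene-camera figure disagreed because I used the wrong crop offset. I discarded it.
- **Hanging:** The last picture shows the mug lid end up, the arm in the outer corner of the handle and the gripper well clear. The camera frames showed no motion beyond image noise, and the wrist force was about zero. An earlier, unsmoothed frame comparison gave values up to 37 that looked like noise, so I repeated it with smoothing before handing in.
- **Bystanders:** The green bottle and yellow jar were found within about 4 pixels of where they started. The blue bottle's box was looser (within 8 pixels in height), but it looks untouched in its pocket.
- **Not measured:** I judged the final lean and loop position from the pictures and arm poses. I did not check them numerically against the limits.

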